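Rehang the lift-off door of a supply cabinet

ROBOT

A 6-joint arm with a two-finger parallel gripper is mounted at the origin on the work surface; the furniture and walls round the work are solid. World frame = base frame: x ahead of the robot, y to its left, z up, the work surface at z = 0. Lengths are in mm, angles in rad, forces in N, time in s.
With the tool pointing down it reaches from about 400 to 925 mm from the base axis. Payload 12.5 kg.
Tool frame: the origin (TCP) lies midway between the tips of the shut fingers; the grasp point (between the pads) lies 19 mm behind it (env.pinch_z is the z of the grasp point in the tool frame, in mm); z points along the fingers, y is the line along which they close (so a half turn about z gives the same grasp; the last joint's range is limited). The gripper opens to 95 mm and grips with 3 to 60 N. Pads are 20 mm wide; open, the fingers measure 119 mm over their backs; the gripper's body (75 mm by 180 mm) begins 59 mm behind the grasp point.
Start: joints at [1.201, 0.491, 1.559, -0, 1.092, -0.106], TCP at [162.953, 603.405, 181.561] pointing down, gripper open.
Joint ranges: [-3.1, 3.1], [-0.84, 2.19], [0.05, 2.79], [-1.13, 4.28], [0.06, 2.93], [-2.69, 2.69]. Speed limits (rad/s): [2.22, 2.22, 2.79, 3.14, 3.14, 3.14].

INTERFACE

Orientations are given as [roll, pitch, yaw] about the fixed x, y, z axes, in that order (R = Rz(yaw) Ry(pitch) Rx(roll)).
In Python, from cell import env, eyes gives the robot as it stands.
- The arm moves only by the shell command python3 -m inch 'ROWS'. ROWS is JSON, a list of rows, each a list of 3 entries, a list of its own where there are three numbers: the shift along the tool's x, y, z in units of 60 mm (1.0 is 60 mm), then the turn about the tool's z in units of 5 degrees (1.0 is 5 degrees), then the closure, from -1 (fully open) to 1 (shut). In form: [[[tx, ty, tz], turn, claw], ...]. A call has exactly 10 rows; each row shifts and turns the commanded pose from where the row before left it, along the tool's axes as they then stand; what a row does not reach is not made up. A row lasts 1/8 s, in which the tool goes at most 62.5 mm and 10.7 degrees, less where a joint would pass 70% of its speed; a pose out of reach is approached as far as the arm can. A call is refused whole if a number of a shift passes 1 or a number of a turn 1, either way. A call with a gripper value outside its range is refused whole. The fingers move at their own pace and stop on an object; the grip force is fixed at half the most. Time passes only in rows, so rows that do not move let the fingers close, or fill a call up. It gives the time, the measured TCP pose, the force, the opening and the grip force at its end, in the units of the state.
- env.state(): the state, without advancing time (a new reading comes with each control period).
- eyes.read_camera(name): name is "side" or "top"; returns a dict with "pixels" (384x512x3 uint8, red, green, blue), "fx", "fy", "cx", "cy" (pixels), "extrinsics" (4x4, takes a point from world to camera coordinates). Camera axes: x right, y down, z forward; pixel columns grow to the right and rows downward; lengths in mm; the calibration is good to about 2 mm. A picture is of the moment at which its call begins. There is no depth.
- env.job_done(): hands the job in; it is judged then, once.
Trained networks look in a picture, given as the dict that the camera call returned (one of the last four; its "shot" number tells which), for a name from the list of things; names that differ only in an ending like _2 or _b are one class to them, and where a whole thing is asked for, a point or a joint stands for the part that bears it (a point fixed in the world has none). Each returns a list of dicts, best first, with "score" (0 to 1); they miss things now and then, are a little off and sometimes report something else, mostly with a low value. They report only what shows in the picture. A call takes as long as a camera call.
- eyes.boxes_of(name, picture): "centre" ([row, column] in pixels, amid what is visible of it).
- eyes.cut_out(name, picture): "mask" (384x512 bool, what is visible of it) and "centre" ([row, column] in pixels, amid what is visible of it).
- eyes.spot_point(name, picture): "centre" ([row, column] in pixels: a listed point, or the origin of a listed thing).
The state is a dict: "t": time; "joints": joint angles; "qvel": joint speeds; "tau": joint torques, N m; "eef_pos": TCP position; "tcp_rot": TCP orientation; "ft_force": force on the tool from outside, world axes, zero at the start; "moment": the same for the moment, N m; "opening": opening from 0.0 (shut) to 1.0 (fully open); "grip_force": force on a finger pad.
Only numpy, scipy, OpenCV 4.12 (cv2) and the standard library are available. Lean on these libraries where they do the work, as an engineer would, in place of code of your own. Each camera call takes 0.05 s, during which the arm holds its last target. There are 200 camera calls.

TASK

The green door of the small steel supply cabinet has been repainted and is drying upright in the wooden rack. Take it out, hang it back on the cabinet by lowering both of its knuckles over the two upright hinge pins until they are fully home, without slamming or forcing it, then swing it shut. Leave the bare metal shelf in the rack and the other things on the counter as they are.

Things in the scene. Friction and masses are not known exactly. Their poses are not given: they have to be found in the camera images.
- cabinet: Fixed open-fronted green steel cabinet, stock inside, 130 mm wide (y), 85 deep (x), top 168 mm over the counter. Origin: centre of its underside, on the counter; x points from its open front (x = -42.5 mm) to its back, y to its left as one faces the front, z up. The hinge pins stand outside its front left edge, on one vertical axis at x = -49.5, y = +75 mm.
- pin_low (a point): Foot of the lower hinge pin, on its axis, on the round shoulder (16 mm diameter, 17 mm high) on which the knuckle comes to rest; 34 mm over the counter. The pin points up: 8.4 mm diameter, 20 mm long, the last 6 mm tapered to 3 mm. Axes as the cabinet's.
- pin_high (a point): The same on the upper hinge pin, straight above the lower: shoulder 134 mm over the counter, pin alike. The lower knuckle has to come in from the side beneath this shoulder, over the lower pin.
- door: Loose green leaf, 128 mm wide (y), 152 high (z), 10 thick (x), about 0.35 kg, upright in the rack, lower edge at first 18 mm over the counter. Origin: middle of the lower edge, mid-thickness; x from front to back, y to the hinge edge, z up. Hung and shut, its axes agree with the cabinet's and its lower edge is 12 mm over the counter. Top edge and faces below it are clear, for grasping and pushing.
- knuckle_low (a point): Centre of the lower mouth of the door's lower knuckle: an upright tube, 10.4 mm bore, 17.6 mm outside, 18 mm long, open at both ends, its axis 11 mm outside the hinge edge (door frame y = +75 mm, x = 0); the mouth is 22 mm above the lower edge.
- knuckle_high (a point): The same on the door's upper knuckle, mouth 122 mm above the lower edge (100 mm above the lower knuckle, as the pins are).
- free_edge (a point): Middle of the door's free edge (door frame y = -64 mm, z = 76 mm), mid-thickness. Hung, the door opens clockwise seen from above, to 90 degrees and more, turns freely and stays where it is left; shut, it stops on two small rubber bumpers on the cabinet's front rim.
- rack: Fixed wooden rack, 102 x 154 mm; three places at y = -45, 0, +45 mm. A panel stands in one along the rack's x axis on rails 18 mm high, between dowels (14 mm apart, up to 76 mm over the counter) at x = -40 and +40 mm. Origin: centre of its underside. Door and bare shelf are in the outer places, either way round, the door's hinge edge to the rack's +x.
- shelf_plate: Loose bare aluminium shelf with folded edges, 120 mm wide (y), 110 mm high (z) as it stands, 10 mm thick (x), in the other place of the rack. Origin: middle of its lower edge. To be left alone.
- size_cone: Bystander: upright wooden ring-sizing cone, 60 mm foot, 172 mm tall. Origin at its foot.
- oil_bottle: Bystander: white bottle with red nozzle, 50 mm diameter, 140 mm tall. Origin at its foot.
- flux_jar: Bystander: amber jar with black cap, 47 mm diameter, 77 mm tall. Origin at its foot.
- knob (a point): Middle of the head of the door's round steel knob, 18 mm diameter, standing out 20 mm from the front at door frame y = -50 mm, z = 85 mm.
- white_box: Bystander: white card box, 51 x 71 mm, 41 mm high. Origin at the centre of its underside.

How it is judged (in metres and radians):
On the way:
1. both knuckles are over their pins and fully home (horizontal distance between knuckle_low and pin_low below 0.004 m and horizontal distance between knuckle_high and pin_high below 0.004 m and z of knuckle_low in the frame of pin_low below 0.004 m and z of knuckle_high in the frame of pin_high below 0.004 m), for 0.2 s.
At the end, for the whole second after the job is handed in: The door hangs on both pins, each knuckle within 4 mm of its pin's axis and within 4 mm of its shoulder, is shut (its free edge no more than 8.5 mm open), upright within 0.06 rad, and at rest (all of step 1 and x of free_edge in the frame of cabinet above -0.058 m and angle between door's own z axis and vertical below 0.06 rad and linear speed of door below 0.02 m/s); the robot touches nothing.
It fails at once if the door is slammed or forced against the cabinet (over 70 N) (contact force between door and cabinet above 70 N).
It fails at once if the bare shelf is lifted or shifted in the rack by more than 20 mm (distance of shelf_plate from where it was at the start of the episode above 0.02 m).
It fails at once if a bystander is pushed more than 25 mm (distance of any of size_cone, oil_bottle, flux_jar, white_box from where it was at the start of the episode above 0.025 m).
It also fails if it takes over 61 s, if anything falls off the work surface, if the arm or the gripper's body presses on something with over 40 N, if the wrist force passes 120 N, or if a joint passes its speed limit or range.

## Working session

There is one attempt and no reset: what is moved stays moved. The work goes in short steps, Python scripts to look and compute and a shell command to move; the robot and the scene stay as the last step left them, time stands still between calls to the robot, and variables do not carry over. Pictures are saved under pics/ and viewed, at most 10 in all, crops included, and the job is handed in when it is done.

```bash
ls; mkdir -p pics; cat > h.py <<'E'
import numpy as np, cv2, json
from cell import env, eyes
def ray(p,rc):
    E=np.array(p["extrinsics"]);R=E[:3,:3];t=E[:3,3]
    d=R.T@np.array([(rc[1]-p["cx"])/p["fx"],(rc[0]-p["cy"])/p["fy"],1]);return -R.T@t,d/np.linalg.norm(d)
def atz(p,rc,z):
    o,d=ray(p,rc);return o+d*(z-o[2])/d[2]
def tri(a,ra,b,rb):
    A=np.zeros((3,3));v=np.zeros(3);ls=[]
    for p,r in((a,ra),(b,rb)):
        o,d=ray(p,r);M=np.eye(3)-np.outer(d,d);A+=M;v+=M@o;ls.append((o,M))
    x=np.linalg.solve(A,v);return x,[round(float(np.linalg.norm(M@(x-o))),1) for o,M in ls]
def proj(p,X):
    E=np.array(p["extrinsics"]);c=E[:3,:3]@np.array(X)+E[:3,3];return (p["fy"]*c[1]/c[2]+p["cy"],p["fx"]*c[0]/c[2]+p["cx"])
def save(p,n): cv2.imwrite("pics/"+n,p["pixels"][:,:,::-1])
E
cat > a.py <<'E'
from h import *
np.set_printoptions(precision=1,suppress=True)
S=eyes.read_camera("side");T=eyes.read_camera("top")
save(S,"s0.png");save(T,"t0.png")
for p in (S,T): print(ray(p,(192,256)),p["fx"])
for n in "cabinet pin_low pin_high door knuckle_low knuckle_high free_edge rack shelf_plate size_cone oil_bottle flux_jar knob white_box".split():
    a=eyes.spot_point(n,S);b=eyes.spot_point(n,T)
    f=lambda l:[(np.round(x["centre"],1).tolist(),round(x["score"],2)) for x in l[:2]]
    print(n,f(a),f(b), tri(S,a[0]["centre"],T,b[0]["centre"]) if a and b else "")
print(env.state())
E
python3 a.py
```

```text
pics
(array([ 630.3,  656.6, 1075. ]), array([-0.1, -0.5, -0.8])) 421.47877231261907
(array([ 251.5,   30.8, 1120.5]), array([ 0.2,  0. , -1. ])) 441.83840090564246
cabinet [([212.2, 216.6], 0.77), ([292.4, 237.2], 0.44)] [([163.2, 274.5], 0.64), ([259.5, 354.1], 0.59)] (array([581.5,   1.2, -11.1]), [3.3, 3.3])
pin_low [([221.7, 237.2], 0.97), ([164.2, 258.3], 0.61)] [([178.2, 241.4], 0.91), ([184.7, 170.6], 0.64)] (array([529.7,  82.9,  44.8]), [8.6, 8.6])
pin_high [([205.2, 239.7], 0.94)] [([167.9, 245.8], 0.81)] (array([526.7,  73.6, 122.4]), [0.8, 0.8])
door [([284.0, 266.0], 0.57)] [([185.7, 172.1], 0.93), ([161.3, 271.9], 0.69)] (array([504.8, 265.4,  19.4]), [1.1, 1.1])
knuckle_low [([292.7, 236.5], 0.63)] [([152.7, 168.4], 0.78), ([204.8, 171.3], 0.67)] (array([586.4, 276.1,  38.8]), [1.4, 1.4])
knuckle_high [([274.2, 237.2], 0.79)] [] 
free_edge [([260.3, 285.6], 0.71)] [([203.3, 167.5], 0.9)] (array([447. , 252.5, 106.1]), [4.2, 4.2])
rack [] [([185.7, 191.3], 0.93)] 
shelf_plate [([252.9, 252.1], 0.7)] [([183.7, 204.9], 0.6)] (array([514.2, 177.5,  30.1]), [5.0, 5.0])
siz
[... 168 characters left out ...]
.6, 323.1], 0.69), ([261.9, 356.7], 0.56)] (array([ 342.6, -111.8,   89.8]), [5.0, 5.0])
flux_jar [([145.2, 263.0], 0.58)] [([236.8, 355.8], 0.81)] (array([ 384.8, -205. ,    3. ]), [0.9, 0.9])
knob [([272.2, 284.8], 0.94)] [] 
white_box [([165.6, 258.3], 0.57)] [([220.3, 329.0], 0.58)] (array([ 423.1, -136.6,   -5. ]), [3.7, 3.7])
{'t': 1.5, 'joints': array([ 1.2,  0.5,  1.6, -0. ,  1.1, -0.1]), 'qvel': array([ 0.,  0., -0., -0.,  0.,  0.]), 'tau': array([  0. , -61.2, -25.8,   0.1,   0. ,  -0. ]), 'eef_pos': array([163. , 603.4, 181.6]), 'tcp_rot': array([3.1, 0. , 2.9]), 'ft_force': array([-0.4, -0.2,  0.3]), 'moment': array([0., 0., 0.]), 'grip_force': 0.0, 'opening': 1.0002959063718673}
```

View pics.

```bash
python3 - <<'E'
import cv2
s=cv2.imread("pics/s0.png");t=cv2.imread("pics/t0.png")
cv2.imwrite("pics/s1.png",cv2.resize(s[130:330,180:340],None,fx=3,fy=3,interpolation=2)[:600])
cv2.imwrite("pics/t1.png",cv2.resize(t[110:290,140:380],None,fx=3.3,fy=3.3,interpolation=2))
E
```

```text
(no output)
```

View pics/s1.png

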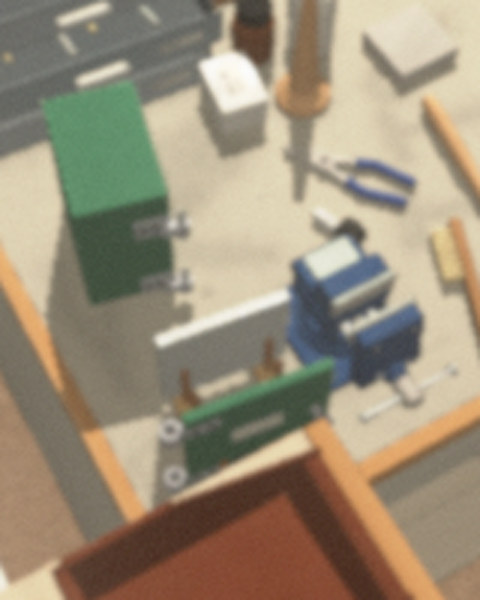

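View pics/t1.png

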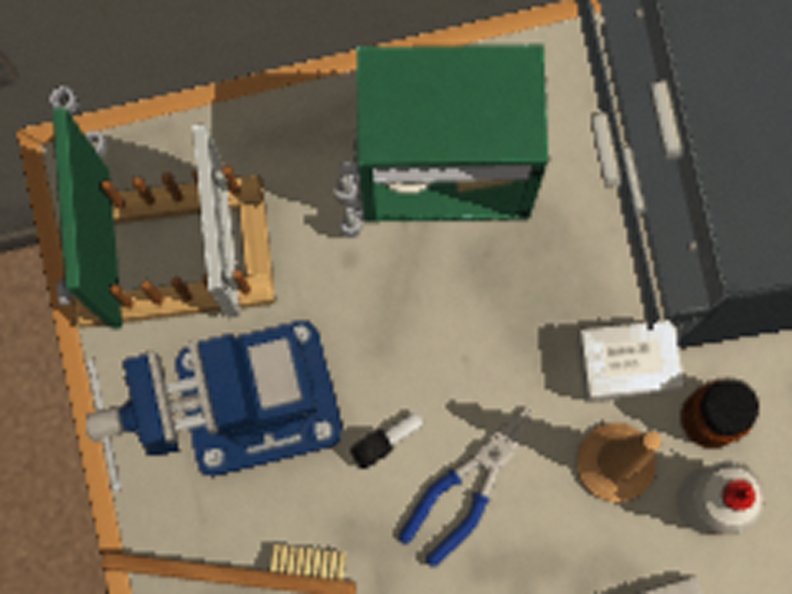

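The side crop shows the door (knob side facing +y, knuckle rings at ≈(236,273) and (237,289) full-frame) in the place nearer +y, the bare shelf in the other one. The top crop shows the cabinet with its front toward the robot and its pins at ≈(241,178) and (246,168). I still need the surroundings at the left.

View pics/s0.png

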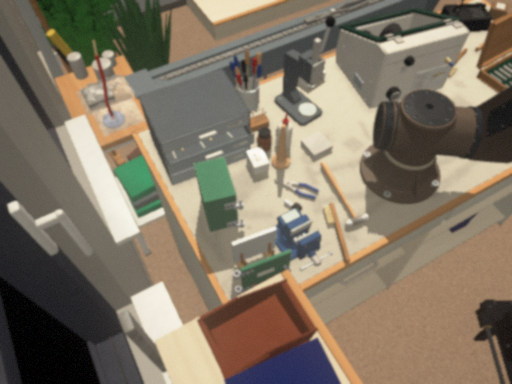

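View pics/t0.png

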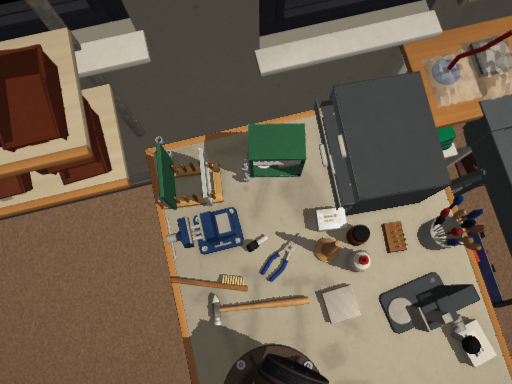

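```bash
cat >> h.py <<'E'
from scipy.optimize import minimize, least_squares
def box(lo,hi): return np.array([[x,y,z] for x in (lo[0],hi[0]) for y in (lo[1],hi[1]) for z in (lo[2],hi[2])],float)
def place(P,q):
    c,s=np.cos(q[2]),np.sin(q[2]);return np.c_[q[0]+c*P[:,0]-s*P[:,1],q[1]+s*P[:,0]+c*P[:,1],P[:,2]+(q[3] if len(q)>3 else 0)]
def sil(p,parts,q):
    m=np.zeros((384*4,512*4),np.uint8)
    for P in parts:
        uv=np.array([proj(p,X)[::-1] for X in place(P,q)])*4+1.5
        cv2.fillConvexPoly(m,cv2.convexHull(np.round(uv).astype(np.int32)),1)
    return cv2.resize(m.astype(np.float32),(512,384),interpolation=cv2.INTER_AREA)
def fit(pairs,parts,q0,step):
    def cost(q):
        c=0
        for p,M in pairs:
            s=sil(p,parts,q);c+=1-np.minimum(s,M).sum()/np.maximum(s,M).sum()
        return c
    best=minimize(cost,q0,method="Nelder-Mead",options=dict(initial_simplex=np.array([q0]+[np.array(q0)+np.eye(len(q0))[i]*step[i] for i in range(len(q0))]),xatol=.02,fatol=1e-4,maxiter=200))
    return best.x,best.fun
CAB=[box((-42.5,-65,0),(42.5,65,168))]
DOOR=[box((-5,-64,0),(5,64,152))]
E
cat > b.py <<'E'
from h import *
np.set_printoptions(precision=2,suppress=True)
S=eyes.read_camera("side");T=eyes.read_camera("top")
m={}
for n in("cabinet","door"):
    for k,p in(("S",S),("T",T)):
        l=eyes.cut_out(n,p)
        print(n,k,[(round(x["score"],2),np.round(x["centre"],0),x["mask"].sum()) for x in l[:3]]);m[n+k]=l[0]["mask"].astype(np.float32) if l else None
np.savez("m.npz",**m)
import pickle;pickle.dump((S,T),open("p0.pkl","wb"))
for pr in("ST","S","T"):
    print("cab",pr,fit([({"S":S,"T":T}[k],m["cabinet"+k]) for k in pr],CAB,[585,0,0],[10,10,.1]))
    print("door",pr,fit([({"S":S,"T":T}[k],m["door"+k]) for k in pr],DOOR,[510,265,-1.5,18],[10,10,.1,0.01]))
print("furn",tri(S,(275,288),T,(168,88)),tri(S,(275,288),T,(182,128)))
c=lambda x,y:(110+y/3.3,140+x/3.3)
print([atz(T,c(*v),168) for v in((358,46),(545,45),(360,163),(548,162))])
E
python3 b.py
```

```text
cabinet S [(0.79, array([194., 217.]), np.int64(2385)), (0.17, array([272., 261.]), np.int64(1205))]
cabinet T [(0.66, array([151., 276.]), np.int64(3081))]
door S [(0.68, array([273., 261.]), np.int64(1187))]
door T [(0.79, array([178., 165.]), np.int64(917))]
cab ST (array([576.34,   4.08,   0.02]), np.float64(0.16918325424194336))
door ST (array([509.65, 263.38,  -1.43,  18.  ]), np.float64(0.38936764001846313))
cab S (array([575.56,   2.58,   0.03]), np.float64(0.06982523202896118))
door S (array([506.69, 262.59,  -1.46,  18.  ]), np.float64(0.24572765827178955))
cab T (array([579.12,   4.04,   0.  ]), np.float64(0.07534754276275635))
door T (array([512.53, 263.33,  -1.44,  18.  ]), np.float64(0.1443273425102234))
furn (array([482.36, 365.83, 296.14]), [9.1, 9.1]) (array([471.98, 322.8 , 194.79]), [0.1, 0.1])
[array([619.13,  67.66, 168.  ]), array([622.  , -62.04, 168.  ]), array([534.7 ,  64.39, 168.  ]), array([537.46, -63.54, 168.  ])]
```

```bash
python3 - <<'E'
from h import *
import pickle
S,T=pickle.load(open("p0.pkl","rb"))
k=2.6
im=cv2.resize(np.ascontiguousarray(S["pixels"][190:384,100:400,::-1]),None,fx=k,fy=k,interpolation=2)
for rc,col in(((168,88),(255,0,255)),((182,128),(255,255,0))):
    for z in range(0,601,100):
        X=atz(T,rc,z);r,c=proj(S,X);u=(int((c-100)*k),int((r-190)*k));cv2.circle(im,u,3,col,-1);cv2.putText(im,str(z),u,0,.4,col,1);print(z,X.round(),round(r),round(c))
cv2.imwrite("pics/ep.png",im)
E
```

```text
0 [554. 492.   0.] 380 270
100 [527. 451. 100.] 350 278
200 [500. 410. 200.] 315 287
300 [473. 369. 300.] 276 298
400 [446. 327. 400.] 230 309
500 [419. 286. 500.] 177 323
600 [392. 245. 600.] 114 340
0 [518. 384.   0.] 332 273
100 [494. 353. 100.] 304 280
200 [471. 321. 200.] 273 289
300 [447. 290. 300.] 238 298
400 [423. 258. 400.] 196 309
500 [399. 227. 500.] 148 323
600 [375. 195. 600.] 90 338
```

View pics/ep.png

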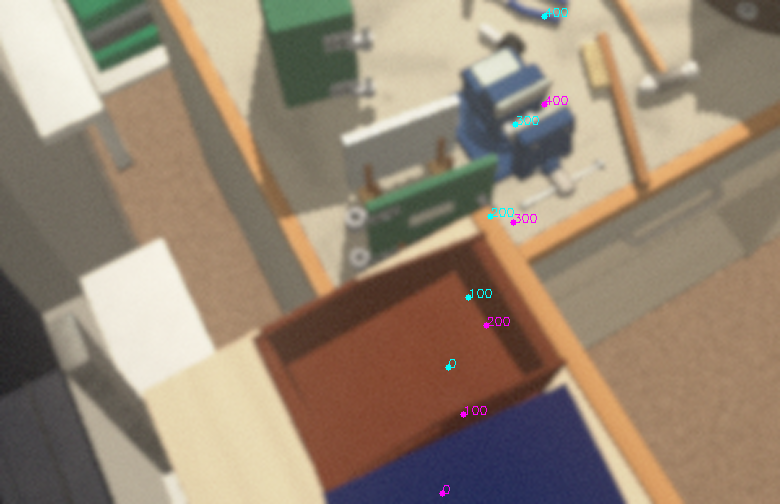

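The corner of the tall shelf unit is at (side) ≈(273,287), on about y ≥ 365, z ≈ 295. That leaves just enough room over the door. I'll plan the approach.

```bash
cat > plan.py <<'E'
# usage: plan.py x y z yaw  -> total shift in tool axes (units) after turning first, and turn (units)
import sys;from h import *
s=env.state();x,y,z,w=map(float,sys.argv[1:5]);P=s["eef_pos"];yaw=s["tcp_rot"][2]
dw=(w-yaw+np.pi)%(2*np.pi)-np.pi
a=yaw+dw
d=np.array([x,y,z])-P
print("t",s["t"],"pos",P.round(1),"yaw",round(yaw,4),"j",s["joints"].round(2),"F",s["ft_force"].round(1),"turn",round(-np.degrees(dw)/5,2),"shift",np.round([(d[0]*np.cos(a)+d[1]*np.sin(a))/60,(d[0]*np.sin(a)-d[1]*np.cos(a))/60,-d[2]/60],3))
E
python3 plan.py 511 263 330 3.27
python3 -m inch '[[[0,0,-0.6],-1,-1],[[0,0,-0.6],-1,-1],[[0,0,-0.6],-1,-1],[[0,0,-0.6],-1,-1],[[0,0,0],0,-1],[[0,0,0],0,-1],[[0,0,0],0,-1],[[0,0,0],0,-1],[[0,0,0],0,-1],[[0,0,0],0,-1]]'
python3 plan.py 511 263 330 3.27
```

```text
t 1.8 pos [162.9 603.4 181.5] yaw 2.8778 j [ 1.2   0.49  1.56  0.    1.09 -0.11] F [-0.2  0.5 -0.6] turn -4.49 shift [-5.027 -6.369 -2.474]
t: 3.05
eef_pos: [162.9, 603.4, 325.4]
tcp_rot: [-3.142, -0.0, -3.056]
ft_force: [0.4, -0.1, -0.3]
opening: 1.001
grip_force: 0.0
t 3.05 pos [162.9 603.4 325.4] yaw -3.0564 j [ 1.2   0.39  1.34  0.    1.41 -0.45] F [ 0.4 -0.1 -0.3] turn -0.5 shift [-5.027 -6.369 -0.076]
```

```bash
python3 -m inch '[[[0,0,0],-0.5,-1],[[-0.56,-0.71,0],0,-1],[[-0.56,-0.71,0],0,-1],[[-0.56,-0.71,0],0,-1],[[-0.56,-0.71,0],0,-1],[[-0.56,-0.71,0],0,-1],[[-0.56,-0.71,0],0,-1],[[-0.56,-0.71,0],0,-1],[[-0.55,-0.7,0],0,-1],[[-0.55,-0.7,0],0,-1]]'
python3 plan.py 511 263 330 3.27
```

```text
t: 4.3
eef_pos: [511.9, 261.7, 325.7]
tcp_rot: [3.141, 0.0, -3.013]
ft_force: [0.6, 0.4, 0.0]
opening: 0.999
grip_force: 0.0
t 4.3 pos [511.9 261.7 325.7] yaw -3.0128 j [ 0.36  0.31  1.47  0.    1.37 -1.34] F [0.6 0.4 0. ] turn 0.0 shift [ 0.012  0.024 -0.072]
```

```bash
python3 -m inch '[[[0,0,0.5],0,-1],[[0,0,0.5],0,-1],[[0,0,0.5],0,-1],[[0,0,0.4],0,-1],[[0,0,0.3],0,-1],[[0,0,0.2],0,-1],[[0,0,0.2],0,-1],[[0,0,0],0,-1],[[0,0,0],0,-1],[[0,0,0],0,-1]]'
cat > look.py <<'E'
import sys;from h import *
S=eyes.read_camera("side");T=eyes.read_camera("top");n=sys.argv[1]
st=env.state();Pg=st["eef_pos"]
a=cv2.resize(S["pixels"][150:320,170:330,::-1],None,fx=2.4,fy=2.4,interpolation=2)
b=cv2.resize(T["pixels"][100:270,130:290,::-1],None,fx=2.4,fy=2.4,interpolation=2)
cv2.imwrite("pics/"+n+".png",np.hstack([a,b]));print(st["t"],Pg.round(1),st["ft_force"].round(1))
E
python3 look.py g1
```

```text
t: 5.55
eef_pos: [511.0, 263.2, 170.1]
tcp_rot: [3.141, 0.001, -3.013]
ft_force: [-1.1, 0.8, 0.2]
opening: 1.001
grip_force: 0.0
5.65 [510.9 263.1 169.9] [-0.8  0.   0.1]
```

View pics/g1.png

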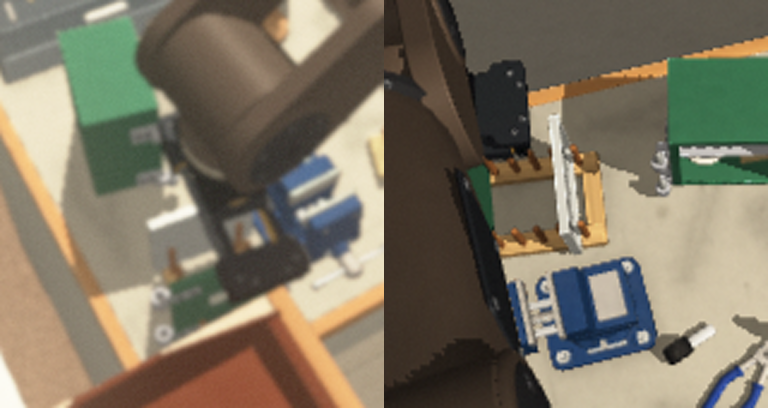

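The side view shows the open gripper straddling the door, knuckle rings at crop (160,295) and (163,333) still clear. The top view shows only pins and shelf. I have 37 mm still to go down, then I'll grip.

```bash
python3 -m inch '[[[0,0,0.2],0,-1],[[0,0,0.2],0,-1],[[0,0,0.2],0,-1],[[0,0,0],0,-1],[[0,0,0],0,1],[[0,0,0],0,1],[[0,0,0],0,1],[[0,0,0],0,1],[[0,0,0],0,1],[[0,0,0],0,1]]'
python3 plan.py 511 263 270 3.27
```

```text
t: 6.9
eef_pos: [510.8, 263.1, 133.6]
tcp_rot: [3.142, 0.0, -3.013]
ft_force: [1.0, 0.4, -0.3]
opening: 0.423
grip_force: 0.0
t 6.9 pos [510.8 263.1 133.6] yaw -3.0127 j [ 0.36  0.47  1.74  0.    0.93 -1.34] F [ 1.   0.4 -0.3] turn 0.01 shift [-3.000e-03 -2.000e-03 -2.274e+00]
```

```bash
python3 -m inch '[[[0,0,0],0,1],[[0,0,0],0,1],[[0,0,0],0,1],[[0,0,0],0,1],[[0,0,0],0,1],[[0,0,0],0,1],[[0,0,0],0,1],[[0,0,-0.05],0,1],[[0,0,-0.1],0,1],[[0,0,-0.1],0,1]]'

```

```text
t: 8.15
eef_pos: [510.7, 263.1, 148.9]
tcp_rot: [3.142, -0.0, -3.013]
ft_force: [0.3, 0.4, -3.4]
opening: 0.099
grip_force: 30.0
```

```bash
python3 -m inch '[[[0,0,-0.3],0,1],[[0,0,-0.4],0,1],[[0,0,-0.4],0,1],[[0,0,-0.4],0,1],[[0,0,-0.3],0,1],[[0,0,-0.22],0,1],[[0,0,0],0,1],[[0,0,0],0,1],[[0,0,0],0,1],[[0,0,0],0,1]]'
python3 - <<'E'
from h import *
import pickle
S,T=pickle.load(open("p0.pkl","rb"))
c=lambda x,y:(110+y/3.3,140+x/3.3)
for n,v in dict(baseFR=(315,322),baseNR=(342,440),baseNL=(205,475),bodyFR=(292,330),bodyNR=(305,410),platetopR=(292,345)).items():
    print(n,[atz(T,c(*v),z).round() for z in(0,40,80)])
E
python3 look.py g2
```

```text
t: 9.4
eef_pos: [510.7, 263.0, 269.3]
tcp_rot: [-3.141, -0.001, -3.013]
ft_force: [-0.2, 0.9, -4.3]
opening: 0.1
grip_force: 30.0
baseFR [array([455., 103.,   0.]), array([448., 100.,  40.]), array([440.,  97.,  80.])]
baseNR [array([364.,  79.,   0.]), array([360.,  77.,  40.]), array([356.,  76.,  80.])]
baseNL [array([335., 183.,   0.]), array([332., 177.,  40.]), array([329., 172.,  80.])]
bodyFR [array([448., 120.,   0.]), array([441., 117.,  40.]), array([434., 114.,  80.])]
bodyNR [array([386., 108.,   0.]), array([381., 105.,  40.]), array([377., 103.,  80.])]
platetopR [array([437., 120.,   0.]), array([430., 117.,  40.]), array([423., 114.,  80.])]
9.5 [510.7 263.1 269.5] [ 0.6 -0.3 -2.8]
```

View pics/g2.png

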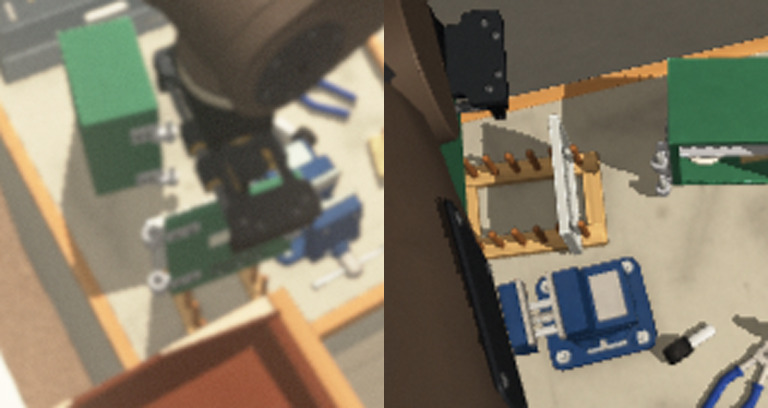

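The door hangs level in the gripper at lower edge ≈155 mm. The rings are at side crop (153,232) and (157,280), and the shelf is undisturbed. The vise stands at x 330–455, y > 80, so I'll come in from −x along the cabinet side of it.

```bash
python3 - <<'E'
from h import *
import pickle
S,T=pickle.load(open("p0.pkl","rb"))
print("vise",tri(S,(215,290),T,(223.6,222.7)))
E
python3 plan.py 420 66 269 3.27
```

```text
vise (array([399.36496436, 124.32292671,  99.1868613 ]), [0.8, 0.8])
t 9.5 pos [510.7 263.1 269.5] yaw -3.0127 j [ 0.36  0.34  1.56  0.    1.24 -1.34] F [ 0.6 -0.3 -2.8] turn 0.01 shift [ 1.921 -3.064  0.008]
```

```bash
python3 -m inch '[[[0.12,-0.2,0],0,1],[[0.24,-0.38,0],0,1],[[0.3,-0.48,0],0,1],[[0.32,-0.5,0],0,1],[[0.32,-0.5,0],0,1],[[0.3,-0.48,0],0,1],[[0.2,-0.32,0],0,1],[[0.12,-0.2,0],0,1],[[0,0,0],0,1],[[0,0,0],0,1]]'
python3 -m inch '[[[0,0,0.1],0,1],[[0,0,0.2],0,1],[[0,0,0.3],0,1],[[0,0,0.3],0,1],[[0,0,0.3],0,1],[[0,0,0.2],0,1],[[0,0,0.1],0,1],[[0,0,0],0,1],[[0,0,0],0,1],[[0,0,0],0,1]]'
cat > k.py <<'E'
from h import *
np.set_printoptions(precision=1,suppress=True)
import sys
n=int(sys.argv[1]);st=env.state();dz=st["eef_pos"][2]-133.6;le=18+dz
print("t",st["t"],"tcp",st["eef_pos"].round(1),"yaw",round(st["tcp_rot"][2],4),"F",st["ft_force"].round(1),"edge",round(le,1))
Z=dict(knuckle_low=le+22,knuckle_high=le+122,pin_low=34,pin_high=134)
out={}
for i in range(n):
    for cn in sys.argv[2]:
        p=eyes.read_camera(dict(S="side",T="top")[cn])
        for k in Z:
            for r in eyes.spot_point(k,p)[:1]: out.setdefault((cn,k),[]).append((*r["centre"],r["score"]))
for (cn,k),v in out.items():
    v=np.array(v);print(cn,k,"px",v.mean(0),"xy",atz(p if len(sys.argv[2])==1 else eyes.read_camera(dict(S="side",T="top")[cn]),np.median(v[:,:2],0),Z[k])[:2])
save(p,"k%d.png"%int(st["t"]*100))
import pickle;pickle.dump(p,open("k.pkl","wb"))
E
python3 k.py 1 TS; python3 look.py g3
```

```text
t: 10.75
eef_pos: [420.4, 66.5, 269.7]
tcp_rot: [3.141, 0.0, -3.013]
ft_force: [-0.4, -0.1, -3.4]
opening: 0.096
grip_force: 30.0
t: 12.0
eef_pos: [420.3, 66.2, 180.1]
tcp_rot: [-3.142, 0.001, -3.013]
ft_force: [0.1, -0.3, -3.1]
opening: 0.097
grip_force: 30.0
t 12.0 tcp [420.3  66.2 180.1] yaw -3.0127 F [ 0.1 -0.3 -3.1] edge 64.5
T knuckle_high px [261.9 356.7   0.7] xy [ 309.7 -166.1]
S knuckle_low px [211.6 253.7   1. ] xy [489.8  81.8]
S knuckle_high px [188.6 252.9   1. ] xy [489.2  73.4]
S pin_low px [221.7 240.5   0.7] xy [526.9  74.2]
S pin_high px [206.1 241.6   0.7] xy [523.2  85.2]
12.85 [420.1  66.2 179.7] [-0.6 -0.1 -3.4]
```

View pics/g3.png

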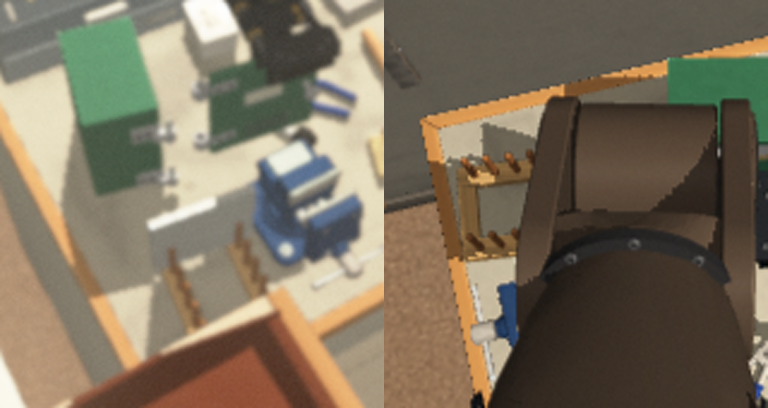

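```bash
python3 k.py 6 S; cat > ov.py <<'E'
import sys,pickle;from h import *
p=pickle.load(open("k.pkl","rb"));st=env.state();le=18+st["eef_pos"][2]-133.6
kx,ky,px,py=map(float,sys.argv[2:6]);r0,c0,k=183,226,10
raw=cv2.resize(np.ascontiguousarray(p["pixels"][r0:r0+54,c0:c0+40,::-1]),None,fx=k,fy=k,interpolation=cv2.INTER_CUBIC);im=raw.copy()
def circ(x,y,z,r,col):
    uv=[proj(p,(x+r*np.cos(a),y+r*np.sin(a),z)) for a in np.linspace(0,6.28,24)]
    cv2.polylines(im,[np.array([((c-c0+.5)*k,(r-r0+.5)*k) for r,c in uv],np.int32)],True,col,1)
for z0 in(22,122):
    circ(kx,ky,le+z0,8.8,(0,0,255));circ(kx,ky,le+z0+18,8.8,(0,255,255));circ(kx,ky,le+z0+18,5.2,(0,255,255))
for z0 in(34,134):
    circ(px,py,z0,8,(255,0,255));circ(px,py,z0-17,8,(255,0,255));circ(px,py,z0+20,1.5,(255,255,0));circ(px,py,z0+14,4.2,(255,255,0))
cv2.imwrite("pics/"+sys.argv[1],np.hstack([raw,im]))
E
python3 ov.py ov1.png 489.5 77.6 525 78
```

```text
t 12.85 tcp [420.1  66.2 179.7] yaw -3.0127 F [-0.6 -0.1 -3.4] edge 64.1
S knuckle_low px [211.9 252.4   0.7] xy [494.  82.]
S knuckle_high px [182.2 253.7   0.8] xy [491.8  78. ]
S pin_low px [222.7 237.6   0.8] xy [537.9  76.6]
S pin_high px [205.2 239.2   0.7] xy [528.4  81.8]
```

View pics/ov1.png

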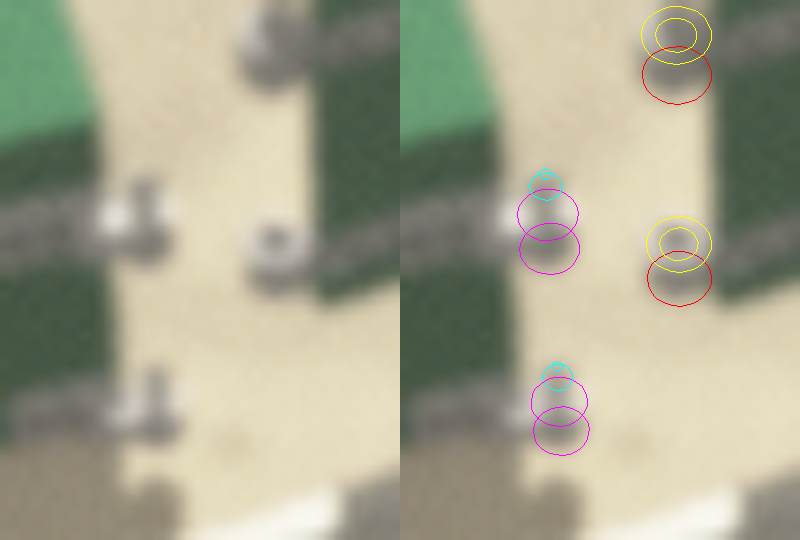

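The crop shows the modelled pins and knuckles lying on the real ones to about 0.2 px (ring hole at left-panel (277,240), pins at (148,180) and (156,370)). The remaining shift is +35 mm in x and about +0.4 mm in y. I'll go over the pins and down to just above the tips.

```bash
python3 -m inch '[[[-0.08,-0.01,0],0,1],[[-0.12,-0.014,0],0,1],[[-0.14,-0.016,0],0,1],[[-0.12,-0.014,0],0,1],[[-0.08,-0.01,0],0,1],[[-0.04,-0.004,0],0,1],[[0,0,0],0,1],[[0,0,0.15],0,1],[[0,0,0.15],0,1],[[0,0,0.1],0,1]]'
python3 k.py 3 S; python3 ov.py ov2.png 525.0 78 525 78
```

```text
t: 15.6
eef_pos: [454.8, 66.6, 154.9]
tcp_rot: [3.141, -0.001, -3.013]
ft_force: [0.1, 0.4, -3.3]
opening: 0.1
grip_force: 30.0
t 15.6 tcp [454.8  66.6 154.9] yaw -3.0127 F [ 0.1  0.4 -3.3] edge 39.3
S knuckle_low px [217.9 240.9   0.7] xy [523.5  78.2]
S knuckle_high px [198.1 239.2   0.7] xy [527.2  76.8]
S pin_low px [220.9 239.4   0.8] xy [530.7  72.2]
S pin_high px [203.9 239.2   0.7] xy [526.   82.2]
```

View pics/ov2.png

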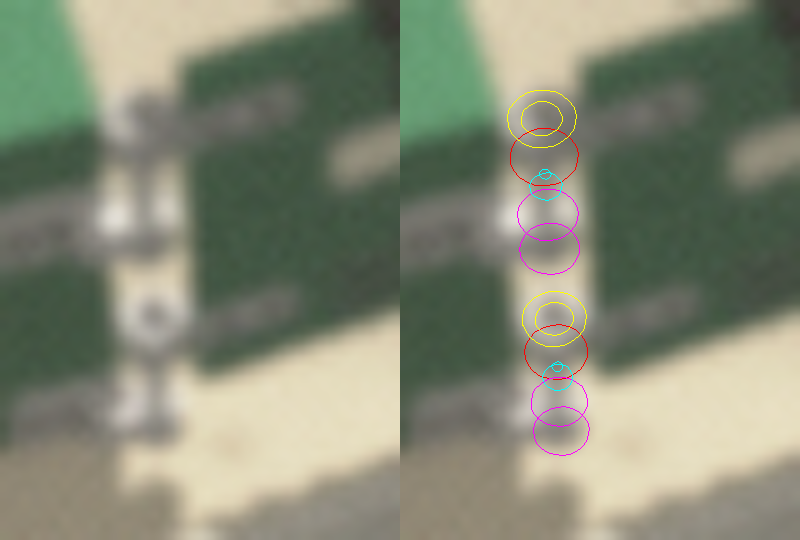

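The overlay shows both knuckles right over the pins (lower ring at (154,315) against the model's (154,319), the same offset as before). I'll lower slowly and watch the force.

```bash
python3 -m inch '[[[0,0,0.03],0,1],[[0,0,0.03],0,1],[[0,0,0.03],0,1],[[0,0,0.03],0,1],[[0,0,0.02],0,1],[[0,0,0.02],0,1],[[0,0,0.02],0,1],[[0,0,0.02],0,1],[[0,0,0],0,1],[[0,0,0],0,1]]'; python3 plan.py 454.8 66.6 127.6 3.27
```

```text
t: 17.6
eef_pos: [455.2, 66.6, 143.7]
tcp_rot: [3.142, 0.0, -3.013]
ft_force: [-0.5, 0.0, -4.0]
opening: 0.102
grip_force: 30.0
t 17.6 pos [455.2  66.6 143.7] yaw -3.0127 j [ 0.    0.31  1.99  0.    0.84 -1.7 ] F [-0.5  0.  -4. ] turn 0.01 shift [0.007 0.    0.269]
```

```bash
python3 -m inch '[[[0,0,0.02],0,1],[[0,0,0.02],0,1],[[0,0,0.02],0,1],[[0,0,0.02],0,1],[[0,0,0.02],0,1],[[0,0,0.02],0,1],[[0,0,0.02],0,1],[[0,0,0.02],0,1],[[0,0,0],0,1],[[0,0,0],0,1]]'
```

```text
t: 18.85
eef_pos: [455.2, 66.6, 134.1]
tcp_rot: [3.142, 0.0, -3.013]
ft_force: [0.7, -0.0, -3.0]
opening: 0.097
grip_force: 30.0
```

```bash
python3 -m inch '[[[0,0,0.02],0,1],[[0,0,0.02],0,1],[[0,0,0.02],0,1],[[0,0,0.01],0,1],[[0,0,0.01],0,1],[[0,0,0.01],0,1],[[0,0,0.01],0,1],[[0,0,0],0,1],[[0,0,0],0,1],[[0,0,0],0,1]]'
```

```text
t: 20.1
eef_pos: [455.2, 66.6, 128.1]
tcp_rot: [3.142, 0.0, -3.013]
ft_force: [0.1, 0.4, -3.4]
opening: 0.099
grip_force: 30.0
```

```bash
python3 -m inch '[[[0,0,0.01],0,1],[[0,0,0],0,1],[[0,0,0.01],0,1],[[0,0,0],0,1],[[0,0,0],0,1],[[0,0,0],0,1],[[0,0,0],0,1],[[0,0,0],0,1],[[0,0,0],0,1],[[0,0,0],0,1]]'
```

```text
t: 21.35
eef_pos: [455.2, 66.6, 126.9]
tcp_rot: [3.142, 0.0, -3.013]
ft_force: [-0.6, -0.4, -1.4]
opening: 0.1
grip_force: 30.0
```

Contact on the shoulders (the wrist carries only 1.4 N now). I'll release, go straight up, and shut the fingers.

```bash
python3 -m inch '[[[0,0,0],0,0.6],[[0,0,0],0,0.4],[[0,0,0],0,0.4],[[0,0,0],0,0.4],[[0,0,0],0,0.4],[[0,0,-0.2],0,0.4],[[0,0,-0.3],0,0.4],[[0,0,-0.3],0,0.4],[[0,0,-0.3],0,1],[[0,0,-0.1],0,1]]'; python3 k.py 2 S
cat > push.py <<'E'
from h import *
H=np.array([525.,78]);yaw=-3.0127;tx=np.array([np.cos(yaw),np.sin(yaw)]);ty=np.array([np.sin(yaw),-np.cos(yaw)]);r=95
def P(psi,g=0):
    n=-np.array([np.cos(psi),np.sin(psi)]);u=np.array([np.sin(psi),-np.cos(psi)])
    return H+r*u+n*(5+g+10*abs(n@tx)+12*abs(n@ty))
q=env.state()["eef_pos"][:2];W=[("gap15",P(-1.44,15))]+[(round(s,2),P(s)) for s in np.linspace(-1.44,.02,13)]
for n,w in W: d=w-q;print(n,w.round(1),np.round([d@tx/60,d@ty/60],3));q=w
E
python3 push.py
```

```text
t: 22.6
eef_pos: [455.6, 66.7, 200.4]
tcp_rot: [-3.141, 0.002, -3.013]
ft_force: [-0.5, -0.3, 0.0]
opening: 0.144
grip_force: 0.0
t 22.6 tcp [455.6  66.7 200.4] yaw -3.0127 F [-0.5 -0.3  0. ] edge 84.8
S knuckle_low px [221.9 239.9   0.8] xy [535.8 115.1]
S knuckle_high px [205.  237.4   0.7] xy [540.6 123.8]
S pin_low px [222.6 238.6   0.8] xy [532.9  75.8]
S pin_high px [205.2 239.6   0.7] xy [527.6  81.2]
gap15 [426.6  97.4] [0.404 0.569]
-1.44 [428.6  82.5] [-0.   -0.25]
-1.32 [428.5  71.8] [ 0.025 -0.176]
-1.2 [429.6  61. ] [ 0.005 -0.181]
-1.08 [432.   50.2] [-0.017 -0.184]
-0.95 [435.8  39.5] [-0.039 -0.184]
-0.83 [440.9  29.2] [-0.063 -0.182]
-0.71 [447.4  19.4] [-0.087 -0.176]
-0.59 [455.3  10.3] [-0.11  -0.167]
-0.47 [464.4   2.2] [-0.133 -0.154]
-0.34 [474.6  -4.8] [-0.154 -0.138]
-0.22 [485.9 -10.5] [-0.174 -0.118]
-0.1 [498.  -14.7] [-0.191 -0.095]
0.02 [510.7 -17.3] [-0.204 -0.07 ]
```

The knuckle mouths now sit on the pin feet in the image (221.9/239.9 vs 222.6/238.6, and 205.0/237.4 vs 205.2/239.6), so the door is home. Next I'll move to the front side of the leaf.

```bash
python3 -m inch '[[[0.1,0.14,0],0,1],[[0.15,0.21,0],0,1],[[0.15,0.22,0],0,1],[[0,0,0],0,1],[[0,0,0.2],0,1],[[0,0,0.3],0,1],[[0,0,0.3],0,1],[[0,0,0.3],0,1],[[0,0,0.15],0,1],[[0,0,0],0,1]]'; python3 push.py | head -2
python3 -m inch '[[[0,-0.1,0],0,1],[[0,-0.08,0],0,1],[[0,-0.08,0],0,1],[[0.02,-0.09,0],0,1],[[0.01,-0.09,0],0,1],[[0,-0.1,0],0,1],[[0,-0.1,0],0,1],[[-0.01,-0.1,0],0,1],[[-0.01,-0.1,0],0,1],[[-0.02,-0.1,0],0,1]]'; python3 push.py
```

```text
t: 24.35
eef_pos: [426.9, 97.3, 123.3]
tcp_rot: [3.141, -0.001, -3.013]
ft_force: [0.7, -0.1, 0.4]
opening: 0.002
grip_force: 0.0
gap15 [426.6  97.4] [0.003 0.001]
-1.44 [428.6  82.5] [-0.   -0.25]
t: 25.6
eef_pos: [434.9, 41.2, 123.9]
tcp_rot: [3.142, -0.0, -3.013]
ft_force: [0.2, -0.6, -0.3]
opening: 0.001
grip_force: 0.1
gap15 [426.6  97.4] [0.017 0.946]
-1.44 [428.6  82.5] [-0.   -0.25]
-1.32 [428.5  71.8] [ 0.025 -0.176]
-1.2 [429.6  61. ] [ 0.005 -0.181]
-1.08 [432.   50.2] [-0.017 -0.184]
-0.95 [435.8  39.5] [-0.039 -0.184]
-0.83 [440.9  29.2] [-0.063 -0.182]
-0.71 [447.4  19.4] [-0.087 -0.176]
-0.59 [455.3  10.3] [-0.11  -0.167]
-0.47 [464.4   2.2] [-0.133 -0.154]
-0.34 [474.6  -4.8] [-0.154 -0.138]
-0.22 [485.9 -10.5] [-0.174 -0.118]
-0.1 [498.  -14.7] [-0.191 -0.095]
0.02 [510.7 -17.3] [-0.204 -0.07 ]
```

```bash
python3 -m inch '[[[-0.03,-0.09,0],0,1],[[-0.03,-0.09,0],0,1],[[-0.045,-0.09,0],0,1],[[-0.045,-0.09,0],0,1],[[-0.055,-0.08,0],0,1],[[-0.055,-0.08,0],0,1],[[-0.065,-0.08,0],0,1],[[-0.065,-0.08,0],0,1],[[-0.08,-0.07,0],0,1],[[-0.08,-0.07,0],0,1]]'; python3 push.py|tail -3
python3 - <<'E'
from h import *
S=eyes.read_camera("side")
for n in("free_edge","knuckle_low","knuckle_high","knob"):
    for r in eyes.spot_point(n,S)[:1]: print(n,r["score"],atz(S,r["centre"],dict(free_edge=88,knuckle_low=34,knuckle_high=134,knob=97)[n]).round())
E
```

```text
t: 26.85
eef_pos: [474.3, -3.2, 123.9]
tcp_rot: [3.142, 0.0, -3.013]
ft_force: [0.9, 0.4, 0.2]
opening: 0.002
grip_force: 0.1
-0.22 [485.9 -10.5] [-0.174 -0.118]
-0.1 [498.  -14.7] [-0.191 -0.095]
0.02 [510.7 -17.3] [-0.204 -0.07 ]
free_edge 0.9 [473. -63.  88.]
knuckle_low 0.7 [531.  98.  34.]
knuckle_high 0.64 [526.  73. 134.]
knob 0.78 [463. -25.  97.]
```

```bash
python3 -m inch '[[[-0.06,-0.04,0],0,1],[[-0.06,-0.04,0],0,1],[[-0.06,-0.04,0],0,1],[[-0.06,-0.03,0],0,1],[[-0.06,-0.03,0],0,1],[[-0.05,-0.03,0],0,1],[[-0.05,-0.02,0],0,1],[[-0.04,-0.02,0],0,1],[[-0.03,-0.01,0],0,1],[[0,0,0],0,1]]'; python3 push.py|tail -1;python3 plan.py 510.7 -17.3 124 3.27
```

```text
t: 28.35
eef_pos: [503.9, -14.8, 123.9]
tcp_rot: [3.142, 0.0, -3.013]
ft_force: [-0.0, 0.5, -0.2]
opening: 0.002
grip_force: 0.1
0.02 [510.7 -17.3] [-0.204 -0.07 ]
t 28.35 pos [503.9 -14.8 123.9] yaw -3.0127 j [-0.16  0.4   1.92  0.    0.83 -1.86] F [-0.   0.5 -0.2] turn 0.01 shift [-0.106 -0.056 -0.002]
```

Now a slow creep to the bumpers, checking the force.

```bash
python3 -m inch '[[[-0.02,-0.003,0],0,1],[[-0.02,-0.003,0],0,1],[[-0.02,-0.003,0],0,1],[[-0.01,-0.001,0],0,1],[[-0.01,-0.001,0],0,1],[[-0.01,-0.001,0],0,1],[[0,0,0],0,1],[[0,0,0],0,1],[[0,0,0],0,1],[[0,0,0],0,1]]'
cat > f.py <<'E'
from h import *
from collections import defaultdict
Z=dict(free_edge=88,knuckle_low=34,knuckle_high=134,pin_low=34,pin_high=134);o=defaultdict(list)
for i in range(3):
    S=eyes.read_camera("side")
    for n in Z:
        for r in eyes.spot_point(n,S)[:1]: o[n].append([*r["centre"],r["score"],*atz(S,r["centre"],Z[n])[:2]])
for n in o: print(n,np.mean(o[n],0).round(1))
save(S,"end%d.png"%int(env.state()["t"]*10));print(env.state()["t"],env.state()["ft_force"].round(1))
E
python3 f.py
```

```text
t: 29.6
eef_pos: [509.3, -14.8, 123.9]
tcp_rot: [3.142, 0.0, -3.013]
ft_force: [0.1, -0.5, -0.1]
opening: 0.004
grip_force: 0.1
free_edge [170.9 228.7   0.6 526.2 -69.1]
knuckle_low [224.8 241.9   0.6 525.3  85.1]
pin_low [221.6 239.6   0.7 529.3  73.2]
pin_high [205.2 241.2   0.8 523.6  82.3]
knuckle_high [203.6 240.    0.6 525.4  76.4]
30.5 [-0.  -0.1 -0. ]
```

```bash
python3 -m inch '[[[-0.01,-0.001,0],0,1],[[0,0,0],0,1],[[-0.01,-0.001,0],0,1],[[0,0,0],0,1],[[-0.01,-0.001,0],0,1],[[0,0,0],0,1],[[0,0,0],0,1],[[0,0,0],0,1],[[0,0,0],0,1],[[0,0,0],0,1]]'
```

```text
t: 31.75
eef_pos: [511.1, -14.7, 123.9]
tcp_rot: [3.141, 0.0, -3.013]
ft_force: [-0.0, 0.5, 0.4]
opening: 0.003
grip_force: 0.1
```

```bash
python3 -m inch '[[[-0.01,-0.001,0],0,1],[[0,0,0],0,1],[[-0.01,-0.001,0],0,1],[[0,0,0],0,1],[[-0.01,-0.001,0],0,1],[[0,0,0],0,1],[[0,0,0],0,1],[[0,0,0],0,1],[[0,0,0],0,1],[[0,0,0],0,1]]'
```

```text
t: 33.0
eef_pos: [512.9, -14.7, 123.9]
tcp_rot: [3.142, 0.0, -3.013]
ft_force: [-0.2, 0.2, -1.0]
opening: 0.006
grip_force: 0.1
```

```bash
python3 f.py
```

```text
knuckle_low [224.3 242.5   0.6 523.3  83.8]
knuckle_high [203.  238.5   0.7 528.9  73.8]
pin_low [222.4 237.8   0.8 534.8  74.6]
pin_high [205.7 240.2   0.7 526.4  83. ]
free_edge [ 1.655e+02  2.583e+02  2.000e-01  4.381e+02 -6.640e+01]
33.9 [0.1 0.  0.7]
```

```bash
python3 -m inch '[[[-0.01,-0.001,0],0,1],[[0,0,0],0,1],[[-0.01,-0.001,0],0,1],[[0,0,0],0,1],[[-0.01,-0.001,0],0,1],[[0,0,0],0,1],[[-0.01,-0.001,0],0,1],[[0,0,0],0,1],[[0,0,0],0,1],[[0,0,0],0,1]]'
```

```text
t: 35.15
eef_pos: [514.1, -14.6, 123.8]
tcp_rot: [3.141, -0.003, -3.013]
ft_force: [-7.3, -1.1, 3.7]
opening: 0.005
grip_force: 3.8
```

It is firm against the bumpers at 7 N. I'll back straight off, then go up, and check.

```bash
python3 -m inch '[[[0.03,0,0],0,1],[[0.1,0.01,0],0,1],[[0.2,0.02,0],0,1],[[0.3,0.04,0],0,1],[[0,0,-0.3],0,1],[[0,0,-0.6],0,1],[[0,0,-0.6],0,1],[[0,0,-0.6],0,1],[[0,0,0],0,1],[[0,0,0],0,1]]'; python3 f.py
python3 - <<'E'
from h import *
S=eyes.read_camera("side");T=eyes.read_camera("top")
for p,k in((S,"S"),(T,"T")):
    for n in("free_edge","knob","door"):
        for r in eyes.spot_point(n,p)[:1]: print(k,n,round(r["score"],2),atz(p,r["centre"],dict(free_edge=88,knob=97,door=12)[n]).round(1))
E
```

```text
t: 36.4
eef_pos: [476.6, -15.3, 249.2]
tcp_rot: [3.141, -0.001, -3.013]
ft_force: [-1.6, 1.1, -0.7]
opening: 0.005
grip_force: 0.0
free_edge [172.7 228.    0.7 529.6 -63.3]
knuckle_low [224.4 241.4   0.7 526.3  83.5]
knuckle_high [203.4 238.8   0.7 528.3  75.3]
pin_low [221.8 237.1   0.7 536.3  72.1]
pin_high [207.5 241.1   0.8 525.4  89.1]
37.3 [-0.2 -0.4  0.5]
S free_edge 0.6 [525.1 -68.   88. ]
S knob 0.81 [500.6 -41.2  97. ]
S door 0.6 [520.8   5.9  12. ]
```

```bash
python3 -c "
from cell import env
print(env.job_done())"
```

```text
the job is handed in; nothing more can be done
None
```

I hung the door on both hinge pins, pushed it shut to light contact (about 7 N at the wrist), and handed the job in at about 37.5 s of the 61 s. The hand-in returned no verdict. The final check used network positions only, since the ten pictures were already used: the free edge measured x 525 to 530 mm against about 528 mm for shut.

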